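# Park the index plunger and run the cuvette carriage to its loading stop

## Task

Free the cuvette carriage for loading. Pull the knob of its index plunger up until you feel the end of its pull, without straining it, twist it about 60 degrees either way and let it settle into a rest notch so that it stays retracted by itself; only then slide the carriage along its rods until it rests firmly but gently against the rubber tip of the end stop's screw. Leave the plunger parked, the cuvettes standing in their block, the beaker, jar and dish undisturbed, and let go of everything.

Things in the scene. Friction and masses are not known exactly. Their poses are not given: they have to be found in the camera images.
- slide_base: the slide unit, fixed to the desk: black base plate 100 x 280 x 10 mm, an aluminium end plate 12 mm thick and 44 mm high at either end, two 10 mm steel guide rods. Origin: centre of its underside. y runs along the rods towards the loading end, x across, z up; it stands turned by up to 0.22 rad about z
- index_strip: steel strip 20 mm wide lying along the middle of the base plate under the carriage; its locating hole takes the plunger's 8 mm index pin (3.5 mm deep, 1 mm play) and so locks the carriage. Origin and axes as slide_base
- carriage: aluminium plate 92 x 150 x 10 mm on the rods, top face 46 mm above the desk. Along its y: index plunger (-44 mm), push post (+6 mm), black cuvette block 80 mm across, 34 mm along y, with two cuvettes, tops 95 mm above the desk (+55 mm). Origin: under the plate's centre, at desk height; axes as slide_base. Slides with 3 to 4 N of friction
- carriage_travel (a joint): how far the carriage has moved towards the end stop, along slide_base +y, in m; 0 in the locked place; the stop is met somewhere between 0.044 and 0.073
- plunger: index plunger: round black knob, 30 mm across and 22 mm high, on a vertical stem with a cross pin, over a steel sleeve 24 mm across with a slotted crown. Origin on its axis, 40 mm below the knob's middle (level with the carriage plate's top while the pin is home); x along the cross pin and along the steel bar inlaid in the knob's top
- plunger_lift (a joint): how far the plunger is pulled up, m; 0 = index pin home. A spring pulls it down, 8 N at 0, 13 N at 0.016. The cross pin clears the crown somewhere from 0.007 to 0.0155, as high as the sleeve happens to be screwed (not measured); the pull ends 1.6 mm above that at a firm stop (5 N or more per mm of hand travel), to be felt for. Parked it stands 2 mm below the crown, 0.005 to 0.0135
- plunger_turn (a joint): turn of the knob and cross pin about the vertical axis, in rad, counter-clockwise from above positive; 0 in the deep slot, where it turns little more than 0.1 until the pin is over the crown. The rest notches, 2 mm deep, are at +1.05 and at -1.05 (60 degrees either way)
- plunger_collar: small collar on the plunger's stem, hidden inside the sleeve; it meets a lip in the sleeve at the end of the pull and is what over-pulling strains. Origin and axes as plunger
- knob_grip (a point): middle of the knob on its axis, 86 mm above the desk while the pin is home; the knob reaches 11 mm above and below it and can be gripped across its 30 mm from any side from above; axes as plunger
- post_grip (a point): point on the axis of the carriage's push post, a knurled steel stud 14 mm in diameter, standing from 46 to 86 mm above the desk; this point is 72 mm above the desk. Room for fingers on its two x sides
- carriage_front (a point): middle of the carriage plate's front edge (the +y end), 41 mm above the desk; axes as slide_base
- end_stop: adjustable end stop: aluminium block 32 x 20 x 36 mm (20 along y) with a dark knurled thumb screw on top, clamped anywhere along the rods. A rubber-tipped stop screw stands out of its -y face at the height of carriage_front, by 4 to 20 mm as it happens to be screwed (not measured: feel for it; its tip gives about 0.2 mm per newton). Origin: centre of the block's underside; axes as slide_base
- cuvette_a: clear plastic cuvette 12 x 12 x 45 mm standing loose in the block; origin at the centre of its foot
- cuvette_b: a second such cuvette in another pocket of the block
- beaker: clear beaker 57 mm across, 66 mm high, standing on the desk near the slide; bystander
- cap_jar: white jar with a screw cap, 34 mm across, 56 mm high; bystander
- petri_dish: clear lidded dish 55 mm across, 14 mm high; bystander

How it is judged (in metres and radians):
On the way, in this order (a step that is already met when the one before it is completed fails the run):
1. the plunger is pulled up and turned to a rest notch while the carriage is still in its locked place (value of joint plunger_lift above 0.0042 m and (value of joint plunger_turn between 0.92 and 1.18 rad or value of joint plunger_turn between -1.18 and -0.92 rad) and value of joint carriage_travel below 0.01 m), for 0.3 s.
2. the carriage rests against the end stop's rubber tip (contact force between carriage and end_stop above 0.05 N), for 0.2 s.
At the end, for the whole second after the job is handed in: the plunger stays retracted by itself (lifted more than 4.2 mm) in a rest notch (turned 0.92 to 1.18 rad either way), the carriage rests against the rubber tip of the end stop (touching it with over 0.05 N; its friction keeps it there), and both cuvettes stand upright in the block (value of joint plunger_lift above 0.0042 m and (value of joint plunger_turn between 0.92 and 1.18 rad or value of joint plunger_turn between -1.18 and -0.92 rad) and contact force between carriage and end_stop above 0.05 N and linear speed of carriage below 0.01 m/s and angle between each of cuvette_a, cuvette_b's own z axis and vertical below 0.2 rad).
It fails at once if the plunger is pulled against the end of its travel with more than 15 N beyond its spring (contact force between plunger_collar and carriage above 15 N).
It fails at once if the plunger is twisted against its slot with more than 40 N, or its index pin forced sideways against the strip with more than 20 N (contact force between plunger and carriage above 40 N or contact force between plunger and index_strip above 20 N).
It fails at once if the carriage is driven against the end stop with more than 12 N (contact force between carriage and end_stop above 12 N).
It fails at once if a cuvette is tipped or pulled out of its pocket (angle between any of cuvette_a, cuvette_b's own z axis and vertical above 0.35 rad or height (world z) of any of cuvette_a, cuvette_b above 0.065 m).
It fails at once if the beaker, the jar or the dish is moved by more than 15 mm (distance of any of beaker, cap_jar, petri_dish from where it was at the start of the episode above 0.015 m).
It also fails if it takes over 72 s, if anything falls off the work surface, if the arm or the gripper's body presses on something with over 40 N, if the wrist force passes 120 N, or if a joint passes its speed limit or range.

## Robot

A 6-joint arm with a two-finger parallel gripper is mounted at the origin on a cart in front of the work surface, level with it; the furniture and walls round the work are solid. World frame = base frame: x ahead of the robot, y to its left, z up, the work surface at z = 0. Lengths are in mm, angles in rad, forces in N, time in s.
With the tool pointing down it reaches from about 350 to 975 mm from the base axis. Payload 7.1 kg.
Tool frame: the origin (TCP) lies midway between the tips of the shut fingers; the grasp point (between the pads) lies ctrl.grip_point_offset behind it (ctrl.grip_point_offset is the distance from the TCP to the grasp point, in mm); z points along the fingers, y is the line along which they close (so a half turn about z gives the same grasp; the last joint's range is limited). The gripper opens to 88 mm and grips with 3 to 60 N. Pads are 20 mm wide; open, the fingers measure 115 mm over their backs; the gripper's body (75 mm by 178 mm) begins 61 mm behind the grasp point.
Start: joints at [-1.147, 0.423, 1.63, -0, 1.089, -0.019], TCP at [267.809, -564.697, 222.675] pointing down, gripper open.
Joint ranges: [-3, 3], [-0.9, 2.11], [0.09, 2.58], [-1.31, 4.45], [0.11, 2.69], [-2.54, 2.54]. Speed limits (rad/s): [2.39, 2.39, 3.01, 3.14, 3.14, 3.14].

## Interface

Orientations are given as a rotation vector (axis times angle).
In Python, from workcell import ctrl, get_image, close_job, finder gives the robot as it stands.
- The arm moves only by the tool servo_tool, never from a script. Its argument "deltas" is a list of rows, each a list of 2 entries, a list of its own where there are three numbers: the shift along the tool's x, y, z in mm, then the turn, a rotation vector about the tool's x, y, z in rad. A call has 1 to 5 rows; each row is the pose to reach, as a shift and turn from the pose commanded when the call began, along the tool's axes at that moment; what a row does not reach only later rows make up. A row lasts 1/12 s, in which the tool goes at most 41.7 mm and 7.16 degrees, less where a joint would pass 70% of its speed; a pose out of reach is approached as far as the arm can. A call with a gripper value outside its range is refused whole. "grip" is the closure, from -1 (fully open) to 1 (shut), so that 0 is half open, set as the call begins (left out, the last holds). The fingers move at their own pace and stop on an object; the grip force is fixed at half the most. Time passes only in rows, so rows that repeat a pose let the fingers close. It gives the time, the measured TCP pose, the force, the opening and the grip force at its end, in the units of the state.
- ctrl.get_obs(): the state, without advancing time (a new reading comes with each control period).
- get_image(name): name is "side" or "top"; returns a dict with "frame" (384x512x3 uint8, blue, green, red), "depth" (384x512 float32, mm along the optical axis (not along the pixel's ray), 0 where there is no reading), "K" (3x3 intrinsics, pixels), "dist" ([k1, k2, p1, p2, k3] as OpenCV has them; the pictures are not rectified), "pose" (4x4, takes a point from camera to world coordinates). Camera axes: x right, y down, z forward; pixel columns grow to the right and rows downward; lengths in mm; the calibration is good to about 2 mm. A picture is of the moment at which its call begins.
- close_job(): hands the job in; it is judged then, once.
Trained networks look in a picture, given as the dict that the camera call returned (one of the last four; its "shot" number tells which), for a name from the list of things; names that differ only in an ending like _2 or _b are one class to them, and where a whole thing is asked for, a point or a joint stands for the part that bears it (a point fixed in the world has none). Each returns a list of dicts, best first, with "score" (0 to 1); they miss things now and then, are a little off and sometimes report something else, mostly with a low value. They report only what shows in the picture. A call takes as long as a camera call.
- finder.search_frame(query, picture): "rect" ([centre column, centre row, width, height] as shares, 0 to 1, of the picture: columns of its width, rows of its height, round what is visible of it).
- finder.silhouettes(query, picture): "mask" (384x512 bool, what is visible of it) and "rect" ([centre column, centre row, width, height] as shares, 0 to 1, of the picture: columns of its width, rows of its height, round what is visible of it).
The state is a dict: "t": time; "qpos": joint angles; "qvel": joint speeds; "joint_torque": joint torques, N m; "ee_pos": TCP position; "orientation": TCP orientation; "ft_force": force on the tool from outside, world axes, zero at the start; "moment": the same for the moment, N m; "width": finger opening in mm; "grasp_force": force on a finger pad.
Only numpy, scipy, OpenCV 4.12 (cv2) and the standard library are available. Lean on these libraries where they do the work, as an engineer would, in place of code of your own. Each camera call takes 0.05 s, during which the arm holds its last target. There are 200 camera calls.

## Working session

There is one attempt and no reset: what is moved stays moved. The work goes in short steps, Python scripts to look and compute and a tool call to move; the robot and the scene stay as the last step left them, time stands still between calls to the robot, and variables do not carry over. Pictures are saved under pics/ and viewed, at most 10 in all, crops included, and the job is handed in when it is done.

Besides the shell and the picture viewer there is one more tool, called as name(argument=value, ...), one argument or row to a line, values as JSON. servo_tool: Moves the arm, as the interface text tells. Its arguments: {"type":"object","properties":{"deltas":{"type":"array","items":{"type":"array"}},"grip":{"type":"number"}},"required":["deltas"]}

```bash
mkdir -p pics; ls; cat > h.py <<'E'
import numpy as np, cv2
from workcell import ctrl, get_image, close_job, finder
def world(p, uv, z=None):
    """pixels -> world; by depth, or on the plane of height z"""
    uv=np.asarray(uv,float).reshape(-1,2)
    n=cv2.undistortPoints(uv[:,None],p["K"],np.array(p["dist"]))[:,0]
    d=np.c_[n,np.ones(len(n))]; T=np.array(p["pose"])
    if z is None:
        q=np.clip(uv.round().astype(int),0,[511,383]); s=p["depth"][q[:,1],q[:,0]]
    else: s=(z-T[2,3])/(d@T[:3,:3].T)[:,2]
    return (d*np.asarray(s)[:,None])@T[:3,:3].T+T[:3,3]
def maskpts(p,m):
    v,u=np.nonzero(m&(p["depth"]>0)); return world(p,np.c_[u,v])
E
python3 - <<'E'
from h import *
o=ctrl.get_obs(); print(o, ctrl.grip_point_offset)
for c in("top","side"):
    p=get_image(c); cv2.imwrite(f"pics/{c}0.png",p["frame"]); print(c,np.array(p["pose"]).round(2).tolist(), p["K"])
    for q in["slide_base","carriage","plunger","knob_grip","post_grip","end_stop","cuvette_a","beaker","cap_jar","petri_dish"]:
        for r in finder.silhouettes(q,p)[:2]:
            P=maskpts(p,r["mask"]); 
            if len(P): print(q,round(r["score"],2),(np.array(r["rect"])*[512,384,512,384]).round().tolist(),np.median(P,0).round(),P[:,2].max().round())
E
```

```text
pics
{'t': 0.0, 'qpos': array([-1.14700510e+00,  4.23874706e-01,  1.63067550e+00, -6.72484618e-06,
        1.08858779e+00, -1.90059148e-02]), 'qvel': array([-0.00080372, -0.00013405, -0.0011935 , -0.00105075, -0.00087667,
       -0.00052238]), 'joint_torque': array([-3.93560940e-04, -5.44624364e+01, -2.73662496e+01,  6.43780734e-02,
        2.27545534e-02, -1.24000489e-04]), 'ee_pos': array([ 267.58476985, -564.21271282,  221.88624792]), 'orientation': array([-3.06343363e+00, -6.89548359e-01,  4.96867328e-04]), 'ft_force': array([-0.37572108, -0.04192377, -0.18363598]), 'moment': array([ 0.01415177,  0.00169132, -0.03566114]), 'grasp_force': 0.0, 'width': 87.87574008956776} 18.700000000000003
top [[0.02, -0.98, 0.19, 481.46], [-1.0, -0.01, 0.01, 18.75], [-0.01, -0.19, -0.98, 923.95], [0.0, 0.0, 0.0, 1.0]] [[354.8192362    0.         252.41338462]
 [  0.         354.8192362  195.93982252]
 [  0.           0.           1.        ]]
slide_base 0.59 [223.0, 197.0, 114.0, 57.0] [646.  97.  45.] 101.0
carriage 0.88 [242.0, 190.0, 60.0, 48.0] [655.  56.  48.] 101.0
knob_grip 0.62 [260.0, 18
[... 730 characters left out ...]
lide_base 0.89 [241.0, 234.0, 90.0, 120.0] [635. 130.  38.] 100.0
carriage 0.82 [250.0, 213.0, 59.0, 72.0] [652.  84.  49.] 100.0
plunger 0.61 [258.0, 186.0, 12.0, 8.0] [664.  23.  94.] 100.0
knob_grip 0.69 [259.0, 186.0, 20.0, 18.0] [665.  23.  94.] 100.0
post_grip 0.92 [250.0, 213.0, 62.0, 68.0] [651.  90.  49.] 100.0
post_grip 0.54 [228.0, 262.0, 21.0, 17.0] [626. 220.  46.] 60.0
end_stop 0.68 [229.0, 260.0, 23.0, 16.0] [626. 220.  47.] 60.0
end_stop 0.4 [248.0, 212.0, 67.0, 66.0] [652.  85.  49.] 100.0
cap_jar 0.9 [292.0, 295.0, 24.0, 35.0] [491. 233.  39.] 60.0
cap_jar 0.59 [250.0, 210.0, 67.0, 66.0] [653.  79.  49.] 100.0
petri_dish 0.86 [194.0, 212.0, 28.0, 17.0] [793.  78.  14.] 17.0
```

```bash
python3 - <<'E'
from h import *
p=get_image("top");s=get_image("side")
a=cv2.resize(p["frame"][140:270,150:350],None,fx=4,fy=4,interpolation=cv2.INTER_CUBIC); cv2.imwrite("pics/t1.png",a)
b=cv2.resize(s["frame"][160:320,160:340],None,fx=3.7,fy=3.7,interpolation=cv2.INTER_CUBIC)[:600]; cv2.imwrite("pics/s1.png",b)
for c,q in(("top",p),("side",s)):
    m=finder.silhouettes("carriage",q)[0]["mask"]; P=maskpts(q,m)
    f=P[(abs(P[:,2]-47)<4)]; r=cv2.minAreaRect(f[:,:2].astype(np.float32)); print(c,"plate",r, np.median(f[:,2]))
    for n in("knob_grip","end_stop"):
        m=finder.silhouettes(n,q)[0]["mask"]; P=maskpts(q,m); k=P[P[:,2]>(90 if n[0]=="k" else 30)]
        print(n,len(k),k.mean(0).round(1),cv2.minEnclosingCircle(k[:,:2].astype(np.float32)))
E
```

```text
top plate ((659.7218017578125, 57.69656753540039), (92.00010681152344, 149.5750274658203), 11.698403358459473) 47.10184457722386Traceback (most recent call last):
  File "<stdin>", line 9, in <module>
IndexError: list index out of range
```

View pics/t1.png

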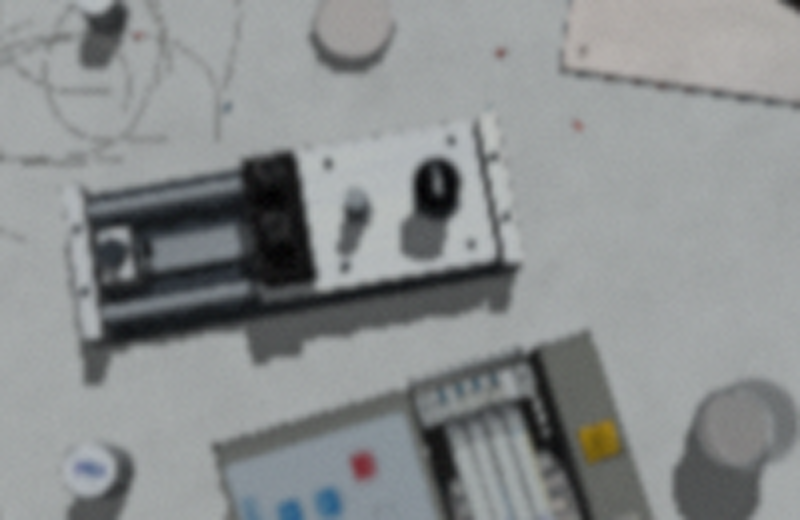

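View pics/s1.png

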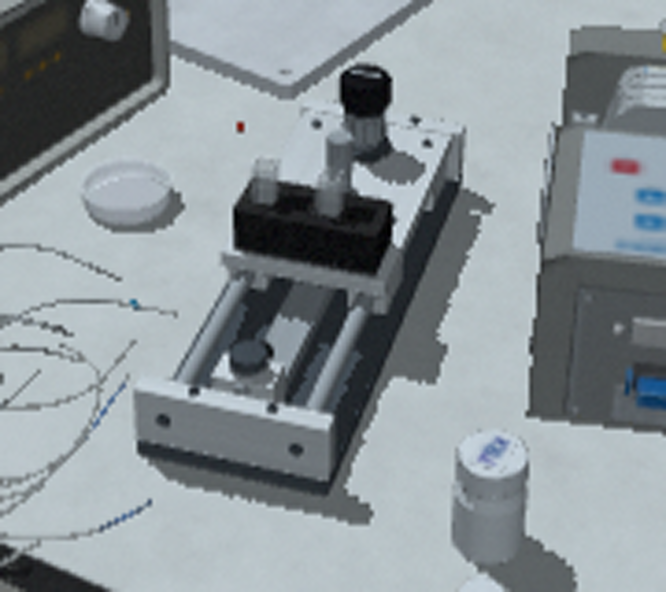

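```bash
python3 - <<'E'
from h import *
v,u=np.mgrid[0:384,0:512]; uv=np.c_[u.ravel(),v.ravel()]
for c in("top","side"):
    p=get_image(c); P=world(p,uv); P=P[p["depth"].ravel()>0]
    def reg(cx,cy,r,z0,z1): return P[(np.hypot(P[:,0]-cx,P[:,1]-cy)<r)&(P[:,2]>z0)&(P[:,2]<z1)]
    k=reg(666,14,30,91,105); print(c,"knobtop",len(k),k.mean(0).round(1),cv2.minEnclosingCircle(k[:,:2].astype(np.float32)))
    k=reg(657,63,18,75,105); print(c,"post",len(k),k.mean(0).round(1))
    f=reg(660,58,110,44,50)
    yaw=0.204; R=np.array([[np.cos(yaw),-np.sin(yaw)],[np.sin(yaw),np.cos(yaw)]])
    l=(f[:,:2]-[659.7,57.7])@R; g=l[(abs(l[:,0])<60)&(l[:,1]<110)]; print("plate local range",g.min(0).round(1),g.max(0).round(1))
    a=reg(625,211,60,-5,80); l=(a[:,:2]-[659.7,57.7])@R
    for z in range(10,70,8):
        b=l[(a[:,2]>=z)&(a[:,2]<z+8)&(abs(l[:,0])<18)&(l[:,1]<188)]
        if len(b): print(z,len(b),b.min(0).round(1),b.max(0).round(1))
    # tall things around
    H=P[(P[:,2]>80)]; 
    for x in range(400,900,50):
        print(x,[int(reg(x,y,35,20,700)[:,2].max()) if len(reg(x,y,35,20,700)) else 0 for y in range(-250,350,50)])
E
```

```text
top knobtop 112 [668.   14.9  97.4] ((667.8968505859375, 14.67323112487793), 14.703699111938477)
top post 33 [657.6  63.5  85.5]
plate local range [-50.5 -90.8] [47.8 75.1]
10 113 [-17.9  97.6] [ 18.  176.9]
18 157 [-15.8  97.3] [ 17.1 177.3]
26 16 [-13.9 150.3] [ 17.7 176.7]
34 23 [-17.8 138.3] [ 17.2 186.2]
42 143 [-17.7 138.5] [ 18. 188.]
50 18 [ -6.2 140.9] [  9.9 167.2]
58 25 [ -6.9 151.7] [  9.2 167.4]
400 [123, 117, 114, 114, 122, 120, 117, 117, 54, 0, 38, 45]
450 [118, 0, 114, 117, 123, 123, 118, 117, 115, 58, 44, 57]
500 [114, 69, 69, 117, 123, 123, 117, 116, 116, 60, 60, 57]
550 [0, 69, 68, 116, 120, 121, 117, 112, 0, 31, 46, 0]
600 [0, 0, 0, 105, 113, 49, 50, 78, 75, 61, 49, 0]
650 [0, 0, 0, 0, 50, 102, 101, 100, 94, 61, 57, 0]
700 [0, 0, 0, 0, 48, 102, 96, 96, 95, 37, 48, 20]
750 [554, 156, 21, 22, 0, 49, 0, 0, 20, 0, 22, 22]
800 [555, 259, 126, 22, 20, 98, 102, 0, 20, 48, 48, 0]
850 [350, 493, 493, 21, 136, 136, 136, 135, 136, 137, 21, 0]
side knobtop 103 [666.6  18.7  96.2] ((666.2587890625, 16.174375534057617), 15.466117858886719)
side post 55 [657.1  66.6  82.8]
plate local range [-50.  -90.1] [49.1 77.7]
10 85 [-17.9  98.2] [ 15.5 188. ]
18 96 [-17.1  97.5] [ 17.1 188. ]
26 17 [-17.4 154.4] [ 14.8 187.9]
34 46 [-17.5 141.3] [ 16.6 188. ]
42 205 [-17.3 138.4] [ 17.5 188. ]
50 69 [ -7.7 152.3] [ 10.1 171.3]
58 14 [ -5.3 156.9] [  9.1 170.4]
400 [122, 114, 113, 114, 122, 122, 116, 116, 53, 0, 39, 43]
450 [117, 0, 112, 116, 122, 122, 116, 116, 115, 57, 43, 57]
500 [114, 68, 0, 117, 121, 122, 116, 116, 115, 59, 59, 57]
550 [0, 68, 67, 116, 120, 119, 114, 111, 0, 42, 46, 0]
600 [0, 0, 0, 106, 111, 50, 49, 84, 75, 59, 56, 0]
650 [0, 0, 0, 0, 48, 99, 99, 97, 97, 59, 57, 0]
700 [0, 0, 0, 0, 46, 99, 97, 96, 96, 35, 45, 0]
750 [232, 161, 0, 0, 0, 46, 0, 0, 0, 0, 21, 21]
800 [394, 259, 126, 20, 0, 94, 104, 0, 22, 46, 47, 0]
850 [349, 405, 405, 20, 135, 135, 135, 135, 135, 135, 20, 0]
```

```bash
cat >> h.py <<'E'
from scipy.spatial.transform import Rotation as Ro
def down(ang):  # tool down, tool y at angle ang in world
    y=np.array([np.cos(ang),np.sin(ang),0]); z=np.array([0,0,-1.]); return Ro.from_matrix(np.c_[np.cross(y,z),y,z])
def st():
    o=ctrl.get_obs(); R=Ro.from_rotvec(o["orientation"]); y=R.as_matrix()[:,1]
    print("t",round(o["t"],2),"pos",o["ee_pos"].round(2),"yaw_y",np.arctan2(y[1],y[0]).round(4),"q",o["qpos"].round(3),"F",o["ft_force"].round(2),"M",o["moment"].round(3),"w",round(o["width"],1),"g",round(o["grasp_force"],1))
    return o,R
def delta(pos,ang):
    o,R=st(); print("shift",R.inv().apply(np.array(pos)-o["ee_pos"]).round(1),"turn",(R.inv()*down(ang)).as_rotvec().round(4))
E
python3 - <<'E'
from h import *
for a in (0.204,0.204+.5236,0.204-.5236): 
    for s in(0,np.pi,-np.pi): print(a+s); delta([667.3,15.3,200],a+s)
E
```

```text
0.204
t 1.4 pos [ 267.8  -564.7   222.67] yaw_y -1.128 q [-1.147  0.423  1.63  -0.     1.089 -0.019] F [ 0.62 -0.39 -0.1 ] M [ 0.028  0.05  -0.063] w 88.0 g 0.0
shift [ 609.5 -352.9   22.7] turn [-0.    -0.    -1.332]
3.3455926535897933
t 1.4 pos [ 267.8  -564.7   222.67] yaw_y -1.128 q [-1.147  0.423  1.63  -0.     1.089 -0.019] F [ 0.62 -0.39 -0.1 ] M [ 0.028  0.05  -0.063] w 88.0 g 0.0
shift [ 609.5 -352.9   22.7] turn [-0.      0.      1.8096]
-2.937592653589793
t 1.4 pos [ 267.8  -564.7   222.67] yaw_y -1.128 q [-1.147  0.423  1.63  -0.     1.089 -0.019] F [ 0.62 -0.39 -0.1 ] M [ 0.028  0.05  -0.063] w 88.0 g 0.0
shift [ 609.5 -352.9   22.7] turn [-0.      0.      1.8096]
0.7275999999999999
t 1.4 pos [ 267.8  -564.7   222.67] yaw_y -1.128 q [-1.147  0.423  1.63  -0.     1.089 -0.019] F [ 0.62 -0.39 -0.1 ] M [ 0.028  0.05  -0.063] w 88.0 g 0.0
shift [ 609.5 -352.9   22.7] turn [-0.     -0.     -1.8556]
3.869192653589793
t 1.4 pos [ 267.8  -564.7   222.67] yaw_y -1.128 q [-1.147  0.423  1.63  -0.     1.089 -0.019] F [ 0.62 -0.39 -0.1 ] M [ 0.028  0.05  -0.063] w 88.0 g 0.0
shift [
[... 272 characters left out ...]
   1.286]
-0.3196
t 1.4 pos [ 267.8  -564.7   222.67] yaw_y -1.128 q [-1.147  0.423  1.63  -0.     1.089 -0.019] F [ 0.62 -0.39 -0.1 ] M [ 0.028  0.05  -0.063] w 88.0 g 0.0
shift [ 609.5 -352.9   22.7] turn [-0.     -0.     -0.8084]
2.8219926535897932
t 1.4 pos [ 267.8  -564.7   222.67] yaw_y -1.128 q [-1.147  0.423  1.63  -0.     1.089 -0.019] F [ 0.62 -0.39 -0.1 ] M [ 0.028  0.05  -0.063] w 88.0 g 0.0
shift [ 609.5 -352.9   22.7] turn [-0.      0.      2.3332]
-3.461192653589793
t 1.4 pos [ 267.8  -564.7   222.67] yaw_y -1.128 q [-1.147  0.423  1.63  -0.     1.089 -0.019] F [ 0.62 -0.39 -0.1 ] M [ 0.028  0.05  -0.063] w 88.0 g 0.0
shift [ 609.5 -352.9   22.7] turn [-0.      0.      2.3332]
```

servo_tool(
  deltas=[
    [[35,-20,0],[0,0,0]],
    [[69,-40,0],[0,0,0]],
    [[104,-60,0],[0,0,0]],
    [[138,-80,0],[0,0,0]],
    [[173,-100,0],[0,0,0]],
  ],
  grip=-1,
)

```text
t: 1.82
ee_pos: [381.9, -398.8, 222.8]
orientation: [3.065, 0.689, 0.0]
ft_force: [0.8, -0.1, -0.6]
width: 87.7
grasp_force: 0.0
```

servo_tool(
  deltas=[
    [[35,-20,0],[0,0,0]],
    [[69,-40,0],[0,0,0]],
    [[104,-60,0],[0,0,0]],
    [[138,-80,0],[0,0,0]],
    [[173,-100,0],[0,0,0]],
  ],
)

```text
t: 2.23
ee_pos: [495.6, -234.0, 222.9]
orientation: [3.065, 0.69, 0.001]
ft_force: [-0.8, -1.3, -0.6]
width: 88.0
grasp_force: 0.0
```

servo_tool(
  deltas=[
    [[35,-20,0],[0,0,0]],
    [[69,-40,0],[0,0,0]],
    [[104,-60,0],[0,0,0]],
    [[138,-80,0],[0,0,0]],
    [[173,-100,0],[0,0,0]],
  ],
)

```text
t: 2.65
ee_pos: [609.0, -69.4, 222.8]
orientation: [3.065, 0.69, 0.0]
ft_force: [0.5, -1.0, -0.1]
width: 87.7
grasp_force: 0.0
```

servo_tool(
  deltas=[
    [[30,-18,0],[0,0,-0.12]],
    [[60,-36,0],[0,0,-0.24]],
    [[90,-53,0],[0,0,-0.36]],
    [[90,-53,0],[0,0,-0.48]],
    [[90,-53,0],[0,0,-0.6]],
  ],
)

```text
t: 3.07
ee_pos: [667.7, 17.4, 222.3]
orientation: [-2.717, -1.577, -0.0]
ft_force: [0.1, -0.2, -0.0]
width: 88.1
grasp_force: 0.0
```

```bash
python3 -c "
from h import *
delta([667.3,15.3,120],-0.3196)"
```

```text
t 3.07 pos [667.73  17.39 222.27] yaw_y -0.519 q [0.008 0.486 1.528 0.    1.127 0.527] F [ 0.1  -0.18 -0.02] M [-0.048 -0.084  0.032] w 88.1 g 0.0
shift [ -2.    0.7 102.3] turn [ 1.000e-04 -1.000e-04 -1.994e-01]
```

servo_tool(
  deltas=[
    [[-1,0.4,20],[0,0,-0.1]],
    [[-2,0.7,55],[0,0,-0.2]],
    [[-2,0.7,85],[0,0,-0.2]],
    [[-2,0.7,102],[0,0,-0.2]],
    [[-2,0.7,102],[0,0,-0.2]],
  ],
)

```text
t: 3.48
ee_pos: [663.4, 13.1, 116.1]
orientation: [-2.551, -1.826, 0.01]
ft_force: [-0.3, 0.6, 0.2]
width: 87.5
grasp_force: 0.0
```

```bash
python3 -c "
from h import *
delta([667.3,15.3,67.3],-0.3196)
p=get_image('top');s=get_image('side')
a=cv2.resize(p['frame'][150:230,220:300],None,fx=5,fy=5,interpolation=cv2.INTER_CUBIC);b=cv2.resize(s['frame'][140:220,220:300],None,fx=5,fy=5,interpolation=cv2.INTER_CUBIC)
cv2.imwrite('pics/g1.png',np.hstack([a,b]))"
```

```text
t 3.48 pos [663.39  13.13 116.13] yaw_y -0.328 q [ 0.002  0.606  1.598 -0.     0.945  0.33 ] F [-0.33  0.58  0.25] M [-0.03  -0.01  -0.003] w 87.5 g 0.0
shift [ 3.4  3.4 48.8] turn [-0.0072  0.0024 -0.0084]
```

View pics/g1.png

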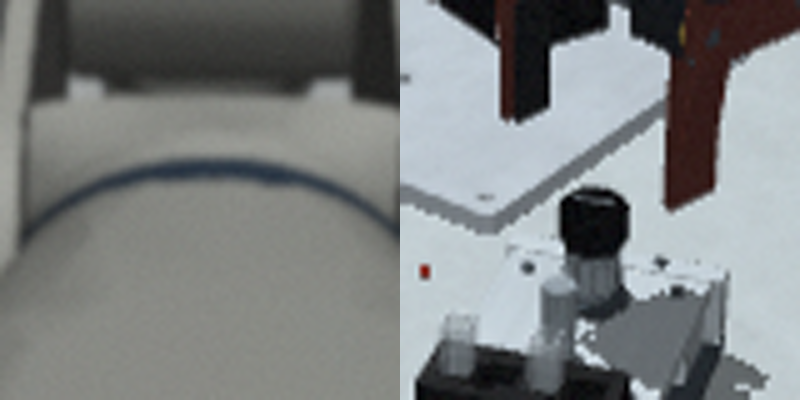

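```bash
python3 -c "
from h import *
delta([667.3,15.3,67.3],-0.3196)"
```

```text
t 3.58 pos [666.37  13.11 120.53] yaw_y -0.3281 q [0.002 0.602 1.594 0.    0.947 0.33 ] F [0.35 0.14 0.3 ] M [-0.039 -0.056  0.039] w 88.0 g 0.0
shift [ 2.4  0.2 53.2] turn [-0.0009  0.0003 -0.0085]
```

servo_tool(
  deltas=[
    [[2.4,0.2,15],[0,0,-0.009]],
    [[2.4,0.2,35],[0,0,-0.009]],
    [[2.4,0.2,48],[0,0,-0.009]],
    [[2.4,0.2,53],[0,0,-0.009]],
    [[2.4,0.2,53],[0,0,-0.009]],
  ],
)

```text
t: 4.0
ee_pos: [666.7, 15.4, 66.5]
orientation: [-2.545, -1.84, 0.002]
ft_force: [-0.9, 0.4, 0.2]
width: 88.2
grasp_force: 0.0
```

servo_tool(
  deltas=[
    [[0,0,0],[0,0,0]],
    [[0,0,0],[0,0,0]],
  ],
)

```text
t: 4.17
ee_pos: [668.2, 15.3, 68.6]
orientation: [2.545, 1.84, 0.002]
ft_force: [0.4, 0.5, 0.7]
width: 87.8
grasp_force: 0.0
```

```bash
python3 -c "
from h import *
delta([667.3,15.3,67.3],-0.3196)"
```

```text
t 4.17 pos [668.16  15.34  68.63] yaw_y -0.319 q [0.005 0.672 1.609 0.    0.859 0.324] F [0.41 0.47 0.72] M [-0.027 -0.032  0.031] w 87.8 g 0.0
shift [-0.3 -0.8  1.3] turn [ 0.0015 -0.0005  0.0006]
```

servo_tool(
  deltas=[
    [[0,0,0],[0,0,0]],
    [[0,0,0],[0,0,0]],
    [[0,0,0],[0,0,0]],
    [[0,0,0],[0,0,0]],
    [[0,0,0],[0,0,0]],
  ],
  grip=1,
)

```text
t: 4.58
ee_pos: [667.5, 15.3, 67.9]
orientation: [2.546, 1.84, 0.0]
ft_force: [-0.3, -0.4, 0.5]
width: 57.9
grasp_force: 0.0
```

servo_tool(
  deltas=[
    [[0,0,0],[0,0,0]],
    [[0,0,0],[0,0,0]],
    [[0,0,0],[0,0,0]],
    [[0,0,0],[0,0,0]],
    [[0,0,0],[0,0,0]],
  ],
)

```text
t: 5.0
ee_pos: [667.9, 15.2, 67.7]
orientation: [2.546, 1.84, 0.001]
ft_force: [2.2, -0.4, -1.9]
width: 29.0
grasp_force: 30.0
```

```bash
python3 -c "
from h import *
delta([667.3,15.3,67.3],-0.3196)"
```

```text
t 5.0 pos [667.88  15.24  67.69] yaw_y -0.319 q [ 0.005  0.673  1.609 -0.     0.858  0.324] F [ 2.21 -0.42 -1.87] M [ 0.026 -0.349  0.026] w 29.0 g 30.0
shift [-0.1 -0.6  0.4] turn [ 0.001  -0.0003  0.0006]
```

servo_tool(
  deltas=[
    [[0,0,-1],[0,0,0]],
    [[0,0,-2],[0,0,0]],
    [[0,0,-3],[0,0,0]],
    [[0,0,-4],[0,0,0]],
    [[0,0,-4],[0,0,0]],
  ],
)

```text
t: 5.42
ee_pos: [667.8, 15.2, 70.8]
orientation: [2.546, 1.84, 0.001]
ft_force: [5.5, -0.8, -9.3]
width: 29.5
grasp_force: 30.0
```

servo_tool(
  deltas=[
    [[0,0,-1],[0,0,0]],
    [[0,0,-2],[0,0,0]],
    [[0,0,-3],[0,0,0]],
    [[0,0,-3],[0,0,0]],
    [[0,0,-3],[0,0,0]],
  ],
)

```text
t: 5.83
ee_pos: [667.8, 15.3, 73.7]
orientation: [2.546, 1.84, 0.001]
ft_force: [7.0, -0.4, -10.8]
width: 29.4
grasp_force: 30.0
```

servo_tool(
  deltas=[
    [[0,0,-0.5],[0,0,0]],
    [[0,0,-1],[0,0,0]],
    [[0,0,-1],[0,0,0]],
    [[0,0,-1],[0,0,0]],
  ],
)

```text
t: 6.17
ee_pos: [667.8, 15.3, 74.6]
orientation: [2.546, 1.84, 0.001]
ft_force: [6.2, 0.1, -11.3]
width: 29.4
grasp_force: 30.0
```

servo_tool(
  deltas=[
    [[0,0.5,-0.5],[0,0,0]],
    [[0,1,-1],[0,0,0]],
    [[0,1,-1],[0,0,0]],
    [[0,1,-1],[0,0,0]],
  ],
)

```text
t: 6.5
ee_pos: [667.8, 15.2, 75.7]
orientation: [-2.545, -1.84, 0.001]
ft_force: [4.5, 2.1, -12.7]
width: 29.4
grasp_force: 30.0
```

```bash
python3 -c "
from h import *
st()"
```

```text
t 6.5 pos [667.82  15.19  75.67] yaw_y -0.319 q [0.005 0.663 1.606 0.    0.874 0.324] F [  4.49   2.14 -12.74] M [ 0.172 -0.727 -0.06 ] w 29.4 g 30.0
```

servo_tool(
  deltas=[
    [[0.4,0.5,0],[0,0,0]],
    [[0.8,1,-0.5],[0,0,0]],
    [[1,1.5,-1],[0,0,0]],
    [[1,1.5,-1],[0,0,0]],
    [[1,1.5,-1],[0,0,0]],
  ],
)

```text
t: 6.92
ee_pos: [668.0, 15.3, 76.8]
orientation: [-2.544, -1.839, 0.006]
ft_force: [-6.2, -1.8, -12.1]
width: 29.2
grasp_force: 30.0
```

servo_tool(
  deltas=[
    [[0,0,-0.5],[0,0,0]],
    [[0,0,-1],[0,0,0]],
    [[0,0,-1],[0,0,0]],
    [[0,0,-1],[0,0,0]],
  ],
)

```text
t: 7.25
ee_pos: [668.1, 15.3, 77.9]
orientation: [-2.544, -1.839, 0.006]
ft_force: [-6.2, -0.7, -11.4]
width: 29.5
grasp_force: 30.0
```

servo_tool(
  deltas=[
    [[0,-0.4,-0.5],[0,0,0]],
    [[0,-0.8,-1],[0,0,0]],
    [[0,-0.8,-1],[0,0,0]],
    [[0,-0.8,-1],[0,0,0]],
  ],
)

```text
t: 7.58
ee_pos: [668.0, 15.4, 79.2]
orientation: [-2.545, -1.84, 0.004]
ft_force: [-5.2, -1.8, -13.3]
width: 29.3
grasp_force: 30.0
```

servo_tool(
  deltas=[
    [[0,0,-0.5],[0,0,0]],
    [[0,0,-1],[0,0,0]],
    [[0,0,-1],[0,0,0]],
    [[0,0,-1],[0,0,0]],
  ],
)

```text
t: 7.92
ee_pos: [668.0, 15.3, 80.2]
orientation: [-2.545, -1.84, 0.004]
ft_force: [-5.1, -2.7, -11.7]
width: 29.4
grasp_force: 30.0
```

servo_tool(
  deltas=[
    [[0,-0.3,-0.5],[0,0,0]],
    [[0,-0.6,-1],[0,0,0]],
    [[0,-0.6,-1],[0,0,0]],
    [[0,-0.6,-1],[0,0,0]],
  ],
)

```text
t: 8.25
ee_pos: [668.0, 15.4, 81.4]
orientation: [-2.546, -1.84, 0.002]
ft_force: [-4.4, -4.7, -13.1]
width: 29.4
grasp_force: 30.0
```

servo_tool(
  deltas=[
    [[-0.3,-0.3,-0.5],[0,0,0]],
    [[-0.5,-0.3,-0.8],[0,0,0]],
    [[-0.5,-0.3,-0.8],[0,0,0]],
    [[-0.5,-0.3,-0.8],[0,0,0]],
  ],
)

```text
t: 8.58
ee_pos: [668.0, 15.4, 82.4]
orientation: [-2.546, -1.84, 0.001]
ft_force: [-3.0, -3.4, -13.6]
width: 29.5
grasp_force: 30.0
```

servo_tool(
  deltas=[
    [[0,0,-0.4],[0,0,0]],
    [[0,0,-0.8],[0,0,0]],
    [[0,0,-0.8],[0,0,0]],
    [[0,0,-0.8],[0,0,0]],
  ],
)

```text
t: 8.92
ee_pos: [668.0, 15.4, 82.7]
orientation: [-2.546, -1.84, 0.001]
ft_force: [-2.0, -4.1, -19.4]
width: 29.5
grasp_force: 30.0
```

servo_tool(
  deltas=[
    [[-0.2,0,0.3],[0,0,-0.05]],
    [[-0.3,0,0.3],[0,0,-0.12]],
    [[-0.3,0,0.3],[0,0,-0.2]],
    [[-0.3,0,0.3],[0,0,-0.28]],
    [[-0.3,0,0.3],[0,0,-0.35]],
  ],
)

```text
t: 9.33
ee_pos: [668.1, 15.4, 82.7]
orientation: [-2.182, -2.26, 0.0]
ft_force: [-2.7, -3.3, -18.5]
width: 29.4
grasp_force: 30.0
```

```bash
python3 -c "
from h import *
st()"
```

```text
t 9.33 pos [668.08  15.36  82.68] yaw_y 0.0349 q [ 0.005  0.653  1.604  0.     0.885 -0.03 ] F [ -2.7   -3.32 -18.54] M [-0.613  0.436 -0.089] w 29.4 g 30.0
```

servo_tool(
  deltas=[
    [[0,0,0.2],[0,0,-0.08]],
    [[0,0,0.2],[0,0,-0.16]],
    [[0,0,0.2],[0,0,-0.24]],
    [[0,0,0.2],[0,0,-0.32]],
    [[0,0,0.2],[0,0,-0.4]],
  ],
)

```text
t: 9.75
ee_pos: [668.2, 15.4, 82.7]
orientation: [-1.69, -2.648, -0.0]
ft_force: [-2.4, -3.4, -17.7]
width: 29.6
grasp_force: 30.0
```

servo_tool(
  deltas=[
    [[0,0,0],[0,0,-0.08]],
    [[0,0,0],[0,0,-0.16]],
    [[0,0,0],[0,0,-0.24]],
    [[0,0,0],[0,0,-0.293]],
    [[0,0,0],[0,0,-0.293]],
  ],
)

```text
t: 10.17
ee_pos: [668.3, 15.4, 82.7]
orientation: [1.288, 2.865, 0.0]
ft_force: [-1.8, -2.1, -18.9]
width: 29.4
grasp_force: 30.0
```

```bash
python3 -c "
from h import *
st()
s=get_image('side')
b=cv2.resize(s['frame'][150:215,225:300],None,fx=8,fy=8,interpolation=cv2.INTER_CUBIC)
cv2.imwrite('pics/g2.png',b)"
```

```text
t 10.17 pos [668.31  15.43  82.66] yaw_y 0.726 q [ 0.005  0.653  1.604  0.     0.884 -0.721] F [ -1.76  -2.14 -18.87] M [-0.496  0.265  0.013] w 29.4 g 30.0
```

View pics/g2.png

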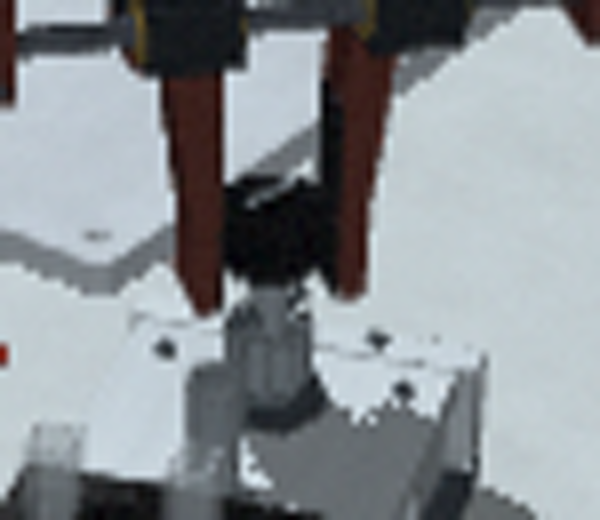

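servo_tool(
  deltas=[
    [[0,0,0.6],[0,0,0]],
    [[0,0,1.2],[0,0,0]],
    [[0,0,1.8],[0,0,0]],
    [[0,0,2.4],[0,0,0]],
    [[0,0,2.4],[0,0,0]],
  ],
)

```text
t: 10.63
ee_pos: [668.4, 15.4, 80.6]
orientation: [1.291, 2.864, 0.0]
ft_force: [-4.2, -1.9, -13.6]
width: 29.1
grasp_force: 30.0
```

servo_tool(
  deltas=[
    [[0,0,0.6],[0,0,0]],
    [[0,0,1.2],[0,0,0]],
    [[0,0,1.5],[0,0,0]],
    [[0,0,1.5],[0,0,0]],
  ],
)

```text
t: 10.97
ee_pos: [668.4, 15.3, 79.0]
orientation: [1.291, 2.864, 0.0]
ft_force: [-2.9, -1.3, -11.8]
width: 29.7
grasp_force: 30.0
```

servo_tool(
  deltas=[
    [[0,0,0.4],[0,0,0]],
    [[0,0,0.7],[0,0,0]],
    [[0,0,0.7],[0,0,0]],
    [[0,0,0.7],[0,0,0]],
  ],
)

```text
t: 11.3
ee_pos: [668.4, 15.3, 78.7]
orientation: [1.291, 2.864, 0.0]
ft_force: [-5.3, -1.0, -7.0]
width: 29.7
grasp_force: 30.0
```

servo_tool(
  deltas=[
    [[0,0,0.4],[0,0,0]],
    [[0,0,0.9],[0,0,0]],
    [[0,0,0.9],[0,0,0]],
    [[0,0,0.9],[0,0,0]],
  ],
)

```text
t: 11.63
ee_pos: [668.5, 15.3, 78.5]
orientation: [1.291, 2.864, 0.0]
ft_force: [-7.6, -1.2, -1.5]
width: 29.3
grasp_force: 30.0
```

servo_tool(
  deltas=[
    [[0.5,-0.5,0],[0,0,0]],
    [[0.5,-0.5,0],[0,0,0]],
    [[0.5,-0.5,0],[0,0,0]],
  ],
)

```text
t: 11.88
ee_pos: [668.4, 15.3, 78.5]
orientation: [1.29, 2.863, 0.001]
ft_force: [-5.0, -2.0, -1.1]
width: 29.2
grasp_force: 30.0
```

servo_tool(
  deltas=[
    [[0,0,0],[0,0,0]],
    [[0,0,0],[0,0,0]],
    [[0,0,0],[0,0,0]],
    [[0,0,0],[0,0,0]],
    [[0,0,0],[0,0,0]],
  ],
  grip=-0.4,
)

```text
t: 12.3
ee_pos: [668.4, 15.4, 77.8]
orientation: [1.29, 2.863, 0.001]
ft_force: [-0.1, 0.1, 0.4]
width: 58.6
grasp_force: 0.0
```

servo_tool(
  deltas=[
    [[0,0,-20],[0,0,0]],
    [[0,0,-55],[0,0,0]],
    [[0,0,-55],[0,0,0]],
    [[0,0,-55],[0,0,0]],
  ],
)

```text
t: 12.63
ee_pos: [669.4, 15.4, 134.7]
orientation: [1.289, 2.86, 0.003]
ft_force: [0.3, -0.4, 0.1]
width: 61.5
grasp_force: 0.0
```

```bash
python3 - <<'E'
from h import *
st()
s=get_image('side')
b=cv2.resize(s['frame'][150:290,200:300],None,fx=4.2,fy=4.2,interpolation=cv2.INTER_CUBIC)
cv2.imwrite('pics/g3.png',b)
v,u=np.mgrid[0:384,0:512]; P=world(s,np.c_[u.ravel(),v.ravel()]); d=s["depth"].ravel()>0
def reg(cx,cy,r,z0,z1): return P[d&(np.hypot(P[:,0]-cx,P[:,1]-cy)<r)&(P[:,2]>z0)&(P[:,2]<z1)]
k=reg(668,15.3,18,80,125); print("knob",k.mean(0),np.percentile(k[:,2],[50,90,97]))
k=reg(657.6,64,14,76,110); print("post",k.mean(0))
# post target
y=np.array([-np.sin(.204),np.cos(.204)]); print("post pred",np.array([668,15.3])+50*y)
E
```

```text
t 12.63 pos [669.43  15.37 134.71] yaw_y 0.724 q [ 0.005  0.585  1.584  0.     0.967 -0.719] F [ 0.3  -0.38  0.12] M [ 0.018 -0.104 -0.   ] w 61.5 g 0.0
knob [664.97237729  21.35670683 101.79073418] [103.93169413 108.92483535 109.63212898]
post [657.1431235   67.21836601  83.68809538]
post pred [657.87060014  64.26320311]
```

View pics/g3.png

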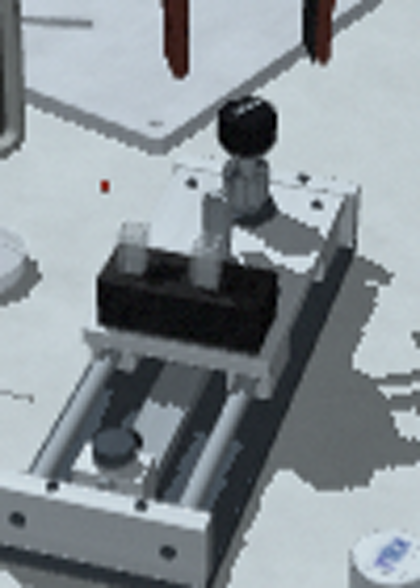

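```bash
python3 -c "
from h import *
delta([657.9,64.3,120],0.204)"
```

```text
t 12.68 pos [668.13  15.35 133.02] yaw_y 0.724 q [ 0.005  0.587  1.586  0.     0.967 -0.719] F [-0.83  0.64  0.73] M [-0.058 -0.084 -0.009] w 61.1 g 0.0
shift [43.5 24.7 13. ] turn [0.0019 0.0008 0.52  ]
```

servo_tool(
  deltas=[
    [[15,8,0],[0,0,0.11]],
    [[30,17,4],[0,0,0.22]],
    [[43.5,24.7,10],[0,0,0.33]],
    [[43.5,24.7,13],[0,0,0.44]],
    [[43.5,24.7,13],[0,0,0.52]],
  ],
)

```text
t: 13.1
ee_pos: [655.5, 65.2, 116.8]
orientation: [-1.987, -2.43, 0.004]
ft_force: [-0.2, 0.9, -0.3]
width: 61.1
grasp_force: 0.0
```

servo_tool(
  deltas=[
    [[0,0,0],[0,0,0]],
    [[0,0,0],[0,0,0]],
  ],
)

```text
t: 13.27
ee_pos: [656.5, 64.2, 118.0]
orientation: [-1.98, -2.438, 0.002]
ft_force: [-0.3, 0.4, 0.6]
width: 61.6
grasp_force: 0.0
```

```bash
python3 -c "
from h import *
delta([657.9,64.3,56],0.204)"
```

```text
t 13.27 pos [656.5   64.24 118.04] yaw_y 0.2067 q [ 0.08   0.596  1.611 -0.     0.936 -0.127] F [-0.35  0.45  0.57] M [-0.064 -0.065 -0.032] w 61.6 g 0.0
shift [-0.2  1.5 62. ] turn [-0.0018 -0.0002  0.0027]
```

servo_tool(
  deltas=[
    [[0,1,15],[0,0,0.003]],
    [[0,1,35],[0,0,0.003]],
    [[0,1,53],[0,0,0.003]],
    [[0,1,62],[0,0,0.003]],
    [[0,1,62],[0,0,0.003]],
  ],
)

```text
t: 13.68
ee_pos: [656.1, 64.1, 54.0]
orientation: [-1.984, -2.431, 0.005]
ft_force: [0.4, 0.1, 0.0]
width: 61.7
grasp_force: 0.0
```

servo_tool(
  deltas=[
    [[0,0,0],[0,0,0]],
    [[0,0,0],[0,0,0]],
    [[0,0,0],[0,0,0]],
  ],
)

```text
t: 13.93
ee_pos: [659.0, 64.5, 58.3]
orientation: [1.986, 2.432, 0.002]
ft_force: [0.8, 0.1, 0.1]
width: 61.5
grasp_force: 0.0
```

servo_tool(
  deltas=[
    [[0,0,0],[0,0,0]],
    [[0,0,0],[0,0,0]],
    [[0,0,0],[0,0,0]],
    [[0,0,0],[0,0,0]],
    [[0,0,0],[0,0,0]],
  ],
  grip=1,
)

```text
t: 14.35
ee_pos: [658.2, 64.5, 57.5]
orientation: [1.987, 2.433, 0.0]
ft_force: [0.4, 0.9, -0.4]
width: 31.4
grasp_force: 0.0
```

servo_tool(
  deltas=[
    [[0,0,0],[0,0,0]],
    [[0,0,0],[0,0,0]],
    [[0,0,0],[0,0,0]],
    [[0,0,0],[0,0,0]],
  ],
)

```text
t: 14.68
ee_pos: [658.4, 64.5, 57.3]
orientation: [1.987, 2.433, 0.001]
ft_force: [1.6, 0.1, -1.7]
width: 13.3
grasp_force: 30.0
```

```bash
python3 -c "
from h import *
o,R=st(); print(R.inv().apply(o['ft_force']), R.as_matrix()[:,0])"
```

```text
t 14.68 pos [658.41  64.51  57.28] yaw_y 0.201 q [ 0.08   0.68   1.627  0.     0.834 -0.121] F [ 1.63  0.11 -1.66] M [ 0.047 -0.263  0.025] w 13.3 g 30.0
[-0.2203799   1.61669162  1.66023324] [-1.99626565e-01  9.79872050e-01 -1.05455578e-06]
```

servo_tool(
  deltas=[
    [[1,0,0],[0,0,0]],
    [[3,0,0],[0,0,0]],
    [[6,0,0],[0,0,0]],
    [[9,0,0],[0,0,0]],
    [[12,0,0],[0,0,0]],
  ],
)

```text
t: 15.1
ee_pos: [656.1, 76.2, 57.3]
orientation: [1.987, 2.433, 0.0]
ft_force: [4.1, -3.7, -2.4]
width: 13.4
grasp_force: 30.0
```

```bash
python3 -c "
from h import *
o,R=st(); print(R.inv().apply(o['ft_force']), R.inv().apply(o['ee_pos']-[658.41,64.51,57.28]))"
```

```text
t 15.1 pos [656.06  76.23  57.26] yaw_y 0.2009 q [ 0.098  0.679  1.63  -0.     0.832 -0.103] F [ 4.12 -3.69 -2.39] M [-0.62  -0.62  -0.048] w 13.4 g 30.0
[-4.44178628  3.30151104  2.3919224 ] [11.9494342   0.03679931  0.01409204]
```

servo_tool(
  deltas=[
    [[3,0.1,0],[0,0,0]],
    [[6,0.2,0],[0,0,0]],
    [[9,0.3,0],[0,0,0]],
    [[12,0.4,0],[0,0,0]],
    [[15,0.4,0],[0,0,0]],
  ],
)

```text
t: 15.52
ee_pos: [653.1, 91.3, 57.3]
orientation: [1.987, 2.433, -0.0]
ft_force: [3.2, -3.7, -1.8]
width: 13.2
grasp_force: 30.0
```

servo_tool(
  deltas=[
    [[3,0,0],[0,0,0]],
    [[6,0,0],[0,0,0]],
    [[9,0,0],[0,0,0]],
    [[11,0,0],[0,0,0]],
    [[12,0,0],[0,0,0]],
  ],
)

```text
t: 15.93
ee_pos: [650.7, 103.2, 57.3]
orientation: [-1.987, -2.433, -0.0]
ft_force: [2.5, -3.9, -1.7]
width: 13.6
grasp_force: 30.0
```

```bash
python3 - <<'E'
from h import *
o,R=st(); print(R.inv().apply(o['ft_force']), R.inv().apply(o['ee_pos']-[658.41,64.51,57.28]))
s=get_image('side')
b=cv2.resize(s['frame'][205:280,205:275],None,fx=8,fy=8,interpolation=cv2.INTER_CUBIC)
cv2.imwrite('pics/g4.png',b)
E
```

```text
t 15.93 pos [650.71 103.23  57.26] yaw_y 0.2012 q [ 0.139  0.677  1.633  0.     0.831 -0.062] F [ 2.54 -3.85 -1.66] M [-0.556 -0.577  0.004] w 13.6 g 30.0
[-4.28256335  1.72177235  1.65908715] [3.94754652e+01 1.91601591e-01 3.18076646e-02]
```

View pics/g4.png

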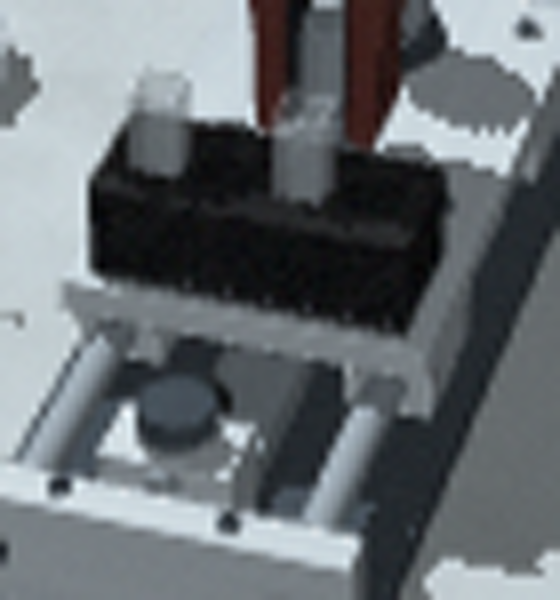

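servo_tool(
  deltas=[
    [[0.7,0,0],[0,0,0]],
    [[1.4,0,0],[0,0,0]],
    [[2,0,0],[0,0,0]],
    [[2.5,0,0],[0,0,0]],
  ],
)

```text
t: 16.32
ee_pos: [650.3, 105.1, 57.3]
orientation: [1.987, 2.433, 0.0]
ft_force: [3.7, -3.3, -2.6]
width: 13.6
grasp_force: 30.0
```

servo_tool(
  deltas=[
    [[0.5,0,0],[0,0,0]],
    [[1,0,0],[0,0,0]],
    [[1.5,0,0],[0,0,0]],
    [[1.5,0,0],[0,0,0]],
  ],
)

```text
t: 16.65
ee_pos: [650.0, 106.8, 57.3]
orientation: [-1.987, -2.433, -0.0]
ft_force: [2.7, -2.4, -2.4]
width: 13.0
grasp_force: 30.0
```

servo_tool(
  deltas=[
    [[0.4,0,0],[0,0,0]],
    [[0.8,0,0],[0,0,0]],
    [[1.2,0,0],[0,0,0]],
    [[1.5,0,0],[0,0,0]],
  ],
)

```text
t: 16.98
ee_pos: [649.7, 108.2, 57.3]
orientation: [1.987, 2.433, 0.0]
ft_force: [2.8, -2.5, -3.0]
width: 13.4
grasp_force: 30.0
```

servo_tool(
  deltas=[
    [[0.4,0,0],[0,0,0]],
    [[0.8,0,0],[0,0,0]],
    [[1.2,0,0],[0,0,0]],
    [[1.5,0,0],[0,0,0]],
  ],
)

```text
t: 17.32
ee_pos: [649.4, 109.7, 57.3]
orientation: [1.987, 2.433, 0.0]
ft_force: [3.7, -3.1, -3.0]
width: 13.3
grasp_force: 30.0
```

servo_tool(
  deltas=[
    [[0.4,0,0],[0,0,0]],
    [[0.8,0,0],[0,0,0]],
    [[1.2,0,0],[0,0,0]],
    [[1.5,0,0],[0,0,0]],
  ],
)

```text
t: 17.65
ee_pos: [649.1, 111.1, 57.3]
orientation: [1.987, 2.433, 0.0]
ft_force: [3.5, -3.1, -3.1]
width: 13.1
grasp_force: 30.0
```

servo_tool(
  deltas=[
    [[0.4,0,0],[0,0,0]],
    [[0.8,0,0],[0,0,0]],
    [[1.2,0,0],[0,0,0]],
    [[1.5,0,0],[0,0,0]],
  ],
)

```text
t: 17.98
ee_pos: [648.9, 112.6, 57.3]
orientation: [1.987, 2.433, 0.0]
ft_force: [4.4, -3.3, -3.9]
width: 13.5
grasp_force: 30.0
```

servo_tool(
  deltas=[
    [[0.4,0,0],[0,0,0]],
    [[0.8,0,0],[0,0,0]],
    [[1.2,0,0],[0,0,0]],
    [[1.5,0,0],[0,0,0]],
  ],
)

```text
t: 18.32
ee_pos: [648.5, 114.1, 57.3]
orientation: [1.987, 2.433, 0.0]
ft_force: [3.4, -3.2, -3.9]
width: 13.6
grasp_force: 30.0
```

servo_tool(
  deltas=[
    [[0.4,0,0],[0,0,0]],
    [[0.8,0,0],[0,0,0]],
    [[1.2,0,0],[0,0,0]],
    [[1.5,0,0],[0,0,0]],
  ],
)

```text
t: 18.65
ee_pos: [648.2, 115.5, 57.3]
orientation: [1.987, 2.433, 0.0]
ft_force: [3.8, -2.5, -3.2]
width: 13.4
grasp_force: 30.0
```

servo_tool(
  deltas=[
    [[0.4,0,0],[0,0,0]],
    [[0.8,0,0],[0,0,0]],
    [[1.2,0,0],[0,0,0]],
    [[1.5,0,0],[0,0,0]],
  ],
)

```text
t: 18.98
ee_pos: [647.9, 117.0, 57.3]
orientation: [1.987, 2.433, 0.0]
ft_force: [4.2, -3.1, -3.7]
width: 13.9
grasp_force: 30.0
```

servo_tool(
  deltas=[
    [[0.4,0,0],[0,0,0]],
    [[0.8,0,0],[0,0,0]],
    [[1.2,0,0],[0,0,0]],
    [[1.5,0,0],[0,0,0]],
  ],
)

```text
t: 19.32
ee_pos: [647.7, 118.5, 57.3]
orientation: [1.987, 2.433, 0.0]
ft_force: [3.1, -3.2, -3.3]
width: 13.3
grasp_force: 30.0
```

servo_tool(
  deltas=[
    [[0.4,0,0],[0,0,0]],
    [[0.8,0,0],[0,0,0]],
    [[1.2,0,0],[0,0,0]],
    [[1.5,0,0],[0,0,0]],
  ],
)

```text
t: 19.65
ee_pos: [647.4, 120.0, 57.3]
orientation: [1.987, 2.433, 0.0]
ft_force: [4.6, -2.6, -4.2]
width: 13.3
grasp_force: 30.0
```

servo_tool(
  deltas=[
    [[0.4,0,0],[0,0,0]],
    [[0.8,0,0],[0,0,0]],
    [[1.2,0,0],[0,0,0]],
    [[1.5,0,0],[0,0,0]],
  ],
)

```text
t: 19.98
ee_pos: [647.1, 121.4, 57.3]
orientation: [1.987, 2.433, 0.0]
ft_force: [4.6, -3.1, -2.8]
width: 13.3
grasp_force: 30.0
```

servo_tool(
  deltas=[
    [[0.4,0,0],[0,0,0]],
    [[0.8,0,0],[0,0,0]],
    [[1.2,0,0],[0,0,0]],
    [[1.5,0,0],[0,0,0]],
  ],
)

```text
t: 20.32
ee_pos: [646.8, 122.9, 57.3]
orientation: [1.987, 2.433, 0.0]
ft_force: [4.2, -2.9, -3.0]
width: 13.4
grasp_force: 30.0
```

servo_tool(
  deltas=[
    [[0.4,0,0],[0,0,0]],
    [[0.8,0,0],[0,0,0]],
    [[1.2,0,0],[0,0,0]],
    [[1.5,0,0],[0,0,0]],
  ],
)

```text
t: 20.65
ee_pos: [646.5, 124.4, 57.3]
orientation: [1.987, 2.433, 0.0]
ft_force: [3.9, -2.4, -3.3]
width: 13.2
grasp_force: 30.0
```

servo_tool(
  deltas=[
    [[0.4,0,0],[0,0,0]],
    [[0.8,0,0],[0,0,0]],
    [[1.2,0,0],[0,0,0]],
    [[1.5,0,0],[0,0,0]],
  ],
)

```text
t: 20.98
ee_pos: [646.2, 125.8, 57.3]
orientation: [1.987, 2.433, 0.0]
ft_force: [4.3, -3.2, -3.6]
width: 13.2
grasp_force: 30.0
```

```bash
python3 - <<'E'
from h import *
o,R=st(); print(R.inv().apply(o['ft_force']), R.inv().apply(o['ee_pos']-[658.41,64.51,57.28]))
s=get_image('side')
b=cv2.resize(s['frame'][205:280,205:275],None,fx=8,fy=8,interpolation=cv2.INTER_CUBIC)
cv2.imwrite('pics/g5.png',b)
E
```

```text
t 20.98 pos [646.21 125.84  57.27] yaw_y 0.201 q [ 0.174  0.677  1.635 -0.     0.83  -0.027] F [ 4.3  -3.24 -3.57] M [-0.504 -0.818 -0.019] w 13.2 g 30.0
[-4.03180399  3.56571187  3.57604271] [6.25325980e+01 2.96279645e-01 1.17385462e-02]
```

View pics/g5.png

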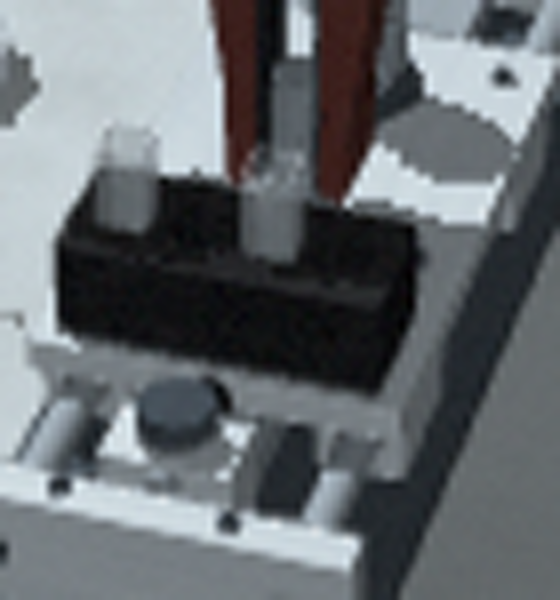

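servo_tool(
  deltas=[
    [[0.4,0,0],[0,0,0]],
    [[0.8,0,0],[0,0,0]],
    [[1.2,0,0],[0,0,0]],
    [[1.5,0,0],[0,0,0]],
  ],
)

```text
t: 21.37
ee_pos: [646.0, 127.0, 57.3]
orientation: [1.987, 2.433, -0.0]
ft_force: [5.1, -5.3, -4.1]
width: 13.1
grasp_force: 30.0
```

servo_tool(
  deltas=[
    [[0.3,0,0],[0,0,0]],
    [[0.6,0,0],[0,0,0]],
    [[0.6,0,0],[0,0,0]],
  ],
)

```text
t: 21.62
ee_pos: [646.0, 127.1, 57.3]
orientation: [1.986, 2.433, -0.001]
ft_force: [5.2, -5.9, -3.3]
width: 13.4
grasp_force: 30.0
```

servo_tool(
  deltas=[
    [[0.3,0,0],[0,0,0]],
    [[0.5,0,0],[0,0,0]],
    [[0.5,0,0],[0,0,0]],
    [[0.5,0,0],[0,0,0]],
  ],
)

```text
t: 21.95
ee_pos: [645.9, 127.2, 57.3]
orientation: [1.986, 2.432, -0.001]
ft_force: [4.8, -7.6, -3.5]
width: 13.4
grasp_force: 30.0
```

servo_tool(
  deltas=[
    [[0,0,0],[0,0,0]],
    [[0,0,0],[0,0,0]],
    [[0,0,0],[0,0,0]],
    [[0,0,0],[0,0,0]],
    [[0,0,0],[0,0,0]],
  ],
  grip=-0.3,
)

```text
t: 22.37
ee_pos: [645.2, 128.7, 57.3]
orientation: [-1.987, -2.433, 0.0]
ft_force: [-0.3, -0.0, 1.0]
width: 43.4
grasp_force: 0.0
```

servo_tool(
  deltas=[
    [[0,0,-15],[0,0,0]],
    [[0,0,-40],[0,0,0]],
    [[0,0,-75],[0,0,0]],
    [[0,0,-110],[0,0,0]],
    [[0,0,-120],[0,0,0]],
  ],
)

```text
t: 22.78
ee_pos: [648.4, 129.0, 184.2]
orientation: [1.984, 2.429, 0.01]
ft_force: [1.0, 0.2, 0.1]
width: 56.7
grasp_force: 0.0
```

```bash
python3 - <<'E'
from h import *
st()
s=get_image('side')
cv2.imwrite('pics/g6.png',cv2.resize(s['frame'][150:290,180:300],None,fx=4.2,fy=4.2,interpolation=cv2.INTER_CUBIC))
E
```

```text
t 22.78 pos [648.39 129.03 184.16] yaw_y 0.2011 q [ 0.178  0.514  1.579  0.     1.04  -0.023] F [1.03 0.25 0.15] M [ 0.034 -0.081  0.008] w 56.7 g 0.0
```

View pics/g6.png

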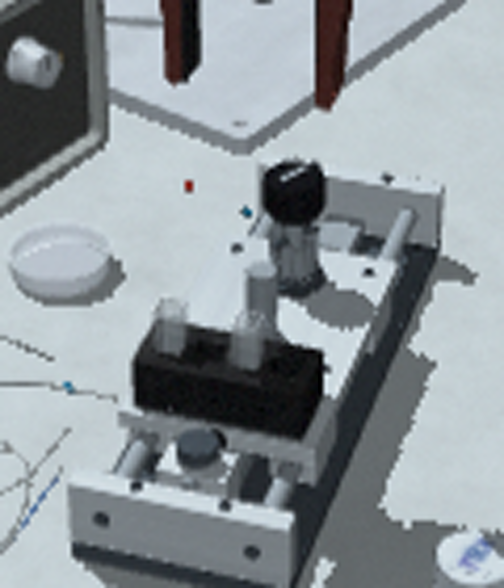

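```bash
python3 -c "
from h import *
print(close_job())"
```

```text
the job is handed in; nothing more can be done
None
```

The job is handed in: the plunger is parked retracted in its +60° rest notch, and the carriage rests against the stop tip after a final push of about 4 N. The gripper let go of everything, and in the last picture the cuvettes stood upright and nothing looked disturbed; `close_job()` gave no verdict.

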